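Isolate the test guard and hold its gate ajar past a sagging bolt

ROBOT

A 7-joint arm with a two-finger parallel gripper is mounted at the origin on the work surface. World frame = base frame: x ahead of the robot, y to its left, z up, the work surface at z = 0. Lengths are in m, angles in rad, forces in N, time in s.
With the tool pointing down it reaches from about 0.35 to 0.9 m from the base axis. Payload 19.9 kg.
Tool frame: the origin (TCP) lies between the finger pads; the fingertips stand 17 mm ahead of it and the grasp point (between the pads) lies 2 mm behind it (arm.tcp_to_tips is the distance from the TCP to the fingertips, in m); x points along the fingers, z is the direction in which the jaws open and shut, and the axes are right-handed (so a half turn about x gives the same grasp; the last joint's range is limited). The gripper opens to 85 mm and grips with 20 to 120 N. Pads are 22 mm wide; open, the fingers measure 114 mm over their backs; the gripper's body (76 mm by 85 mm) begins 54 mm behind the grasp point. The pads swing forward as they close: fully open they stand 13 mm farther back than shut.
Start: joints at [-1.315, 0.417, -0.01, 1.614, 0.005, 1.111, -0.053], TCP at [0.183, 0.597, 0.248] pointing down, gripper open.
Joint ranges: [-2.81, 2.81], [-0.39, 2.02], [-1.27, 1.25], [0.06, 2.57], [-1.19, 4.33], [0.19, 2], [-2.82, 2.82]. Speed limits (rad/s): [1.89, 1.89, 2.39, 2.39, 3.01, 3.01, 3.01].

INTERFACE

Orientations are given as a rotation vector (axis times angle).
In Python, from plant import arm gives the robot as it stands.
- The arm moves only by the shell command python3 -m crank 'ROWS'. ROWS is JSON, a list of rows, each a list of 5 numbers: the finger opening in mm, from 0 to 85.4, then the shift along the tool's x, y, z in mm, then the turn about the tool's x in degrees. A call has 1 to 20 rows; each row shifts and turns the commanded pose from where the row before left it, along the tool's axes as they then stand; what a row does not reach is not made up. A row lasts 1/10 s, in which the tool goes at most 50 mm and 8.59 degrees, less where a joint would pass 70% of its speed; a pose out of reach is approached as far as the arm can. A call is refused whole if a number of a shift passes 50 or a number of a turn 8.59, either way. A call with a gripper value outside its range is refused whole. The fingers move at their own pace and stop on an object; the grip force is fixed at half the most. Time passes only in rows, so rows that do not move let the fingers close. It gives the time, the measured TCP pose, the force and the opening at its end, in the units of the state.
- arm.read_state(): the state, without advancing time (a new reading comes with each control period).
- arm.get_image(name): name is "scene" or "top"; returns the picture (400x640x3 uint8, red, green, blue); there is no depth.
- arm.calibration(name): a dict with "mtx" (3x3 intrinsics, pixels), "rvec" (rotation vector, rad) and "tvec" (3), from world to camera coordinates, as OpenCV has them. Camera axes: x right, y down, z forward; pixel columns grow to the right and rows downward; lengths in m; the calibration is good to about 2 mm. A picture is of the moment at which its call begins. calibration takes no time and is no camera call.
- arm.finish_job(): hands the job in, once; it reports no verdict.
The state is a dict: "time": time; "joint_pos": joint angles; "qd": joint speeds; "joint_efforts": joint torques, N m; "eef_pos": TCP position; "tcp_rot": TCP orientation; "contact_force": force on the tool from outside, world axes, zero at the start; "torque": the same for the moment, N m; "opening": finger opening in m.
Only numpy, scipy, OpenCV 4.12 (cv2) and the standard library are available. Lean on these libraries where they do the work, as an engineer would, in place of code of your own. Each camera call takes 0.05 s, during which the arm holds its last target. There are 200 camera calls.

TASK

Switch the isolator off by pushing its red lever fully away from the robot. Then lift the sagging bolt of the test guard by its black knob so that its nose clears the keeper's bent red lip, draw it back out of the keeper, and pull the sprung gate ajar, about 25 degrees. Finish still holding the gate there, at rest, and leave the loose things on the bench where they are.

Things in the scene. Friction and masses are not known exactly. Their poses are not given: they have to be found in the camera images.
- cage: The see-through test guard standing on the bench, fixed: grey base plate 240 x 340 mm, aluminium posts and frame, clear walls and roof, roof top 153 mm above the bench. Origin on the bench under its middle; its x axis points from the gate side (front, facing the robot) to its back, its y axis to the left as seen from the robot, z up. The gate is its front face.
- gate: Gate of the guard: aluminium frame 16 mm thick, 248 mm wide, from 21 to 143 mm above the bench, hinged on the left. Origin on the vertical hinge axis, at bench height; at gate_swing 0 its axes are parallel to the guard's, and the gate runs from the hinge along its own -y. It carries the bolt on its front.
- gate_swing (a joint): Gate angle in rad: 0 shut, growing as the free (right) edge swings out towards the robot, at most 1.3; seen from above it turns clockwise. A closing spring (0.9 N m/rad, about 0.3 N m at shut and 0.7 N m at 0.44 rad) swings it shut whenever it is let go.
- knob (a point): Centre of the black upright knob of the bolt, a cylinder 20 mm in diameter and 40 mm tall with a vertical axis, on a 10 mm steel stem; knob from 165 to 205 mm above the bench while the bolt sags. Nothing within 100 mm of it is taller than 158 mm, so it can be pinched from above. It stands 23 mm in front of the hinge axis plane (gate's -x); along the gate's -y it is 171 mm from the hinge with the bolt home and 126 mm with it fully drawn. It moves with the bolt.
- bolt_draw (a joint): How far the bolt is drawn towards the hinge, along the gate's +y, in m: 0 home in the keeper, 0.045 fully drawn. Needs about 1.2 N and stays where it is left. From about 0.022 on the bolt is clear of the keeper and the gate can swing.
- bolt_lift (a joint): How far the bolt is lifted straight up in its worn guide loops, in m: 0 sagging (it falls back by its own weight, about 2 N), at most 0.016.
- bolt_nose (a point): Underside of the steel nose (12 x 12 mm, 20 mm tall) that turns down at the bolt's right end; sagging, it hangs behind the keeper's bent lip, 8 mm lower than the lip's top edge, 115 mm above the bench.
- keeper_lip (a point): Middle of the top edge of the red bent-up lip (4 mm thick, 30 mm wide) of the brass keeper on the guard's right post, 123 mm above the bench. The bolt cannot be drawn until its nose is lifted by more than 8 mm; the nose is past the lip once the bolt is drawn by 0.020 m. The front wall of the keeper (its top 158 mm above the bench) keeps the gate shut until then.
- lever_base: Grey block (70 x 50 mm, 25 mm high) of the isolator, fixed to the bench, on the left or the right of the guard's front. Origin under its middle, x axis along the lever's throw (away from the robot, give or take 15 degrees), z up. The lever pivots about the block's y axis 22 mm above the bench.
- lever (a joint): Isolator lever angle in rad: 0 leaning fully towards the robot (on), 1.0 leaning fully away (off); it stands upright at 0.5 and stays where it is left (about 0.06 N m of friction).
- lever_tip (a point): Centre of the red ball (26 mm in diameter) at the lever's end, 80 mm from the pivot.
- meter: Red hand-held multimeter lying face up, 135 x 72 x 34 mm, loose, on the other side of the guard from the isolator. Origin at the middle of its underside.
- jar: Closed jar, 60 mm in diameter, 75 mm tall, loose. Origin at the middle of its underside.
- spool: Blue plastic spool, 56 mm in diameter, 40 mm tall, standing, loose. Origin at the middle of its underside.
- driver: Red-handled screwdriver about 200 mm long lying on the bench, loose. Origin at its middle.
- adapter: Small black two-post adapter, 30 x 45 mm, 36 mm tall, loose, near the robot. Origin at the middle of its underside.
Not all that is in view belongs to the job. What is shaped like the lever_base but green or orange is not meant.

How it is judged:
On the way, in this order (a step that is already met when the one before it is completed fails the run):
1. the isolator lever is pushed away to off, the bolt still home and the gate still shut (value of joint lever above 0.8 rad and value of joint bolt_draw below 0.015 m and value of joint gate_swing below 0.1 rad), for 0.2 s.
2. the bolt is lifted so that its nose clears the keeper's bent lip (value of joint bolt_lift above 0.0075 m and value of joint lever above 0.8 rad), for 0.05 s.
3. the bolt is drawn out of the keeper (value of joint bolt_draw above 0.025 m and value of joint lever above 0.8 rad), for 0.1 s.
4. the gate is pulled ajar, about 25 degrees (all of step 3 and value of joint gate_swing between 0.26 and 0.63 rad), for 0.2 s.
At the end, for the whole second after the job is handed in: With the isolator off (lever beyond 0.8 rad) and the bolt drawn by more than 25 mm, the gate stands still (under 0.05 rad/s) between 0.26 and 0.63 rad (15 to 36 degrees) open, held against its spring by the fingers, which press on the gate or its bolt with more than 1 N (all of step 4 and velocity of joint gate_swing between -0.05 and 0.05 rad/s and contact force between the fingers and gate above 1 N); the arm keeps its last pose, push and grip.
It fails at once if a loose bystander is moved by more than 30 mm (distance of any of meter, jar, spool, driver, adapter from where it was at the start of the episode above 0.03 m).
It also fails if it takes over 54 s, if anything falls off the work surface, if the arm or the gripper's body presses on something with over 40 N, if the wrist force passes 120 N, or if a joint passes its speed limit or range.

## Working session

There is one attempt and no reset: what is moved stays moved. The work goes in short steps, Python scripts to look and compute and a shell command to move; the robot and the scene stay as the last step left them, time stands still between calls to the robot, and variables do not carry over. Pictures are saved under pics/ and viewed, about 8 in all and at most 12, crops included, and the job is handed in when it is done.

```bash
mkdir -p pics
cat > h.py <<'E'
import numpy as np,cv2
from plant import arm
def cam(n):
    c=arm.calibration(n);K=np.array(c["mtx"],float);R=cv2.Rodrigues(np.array(c["rvec"],float))[0];t=np.array(c["tvec"],float).ravel();return K,R,t
def ray(n,u,v):
    K,R,t=cam(n);d=R.T@np.linalg.inv(K)@np.array([u,v,1.]);return -R.T@t,d/np.linalg.norm(d)
def plane(n,u,v,z):
    o,d=ray(n,u,v);return o+d*(z-o[2])/d[2]
def two(p,q):
    o1,d1=ray("scene",*p);o2,d2=ray("top",*q)
    A=np.stack([d1,-d2],1);s=np.linalg.lstsq(A,o2-o1,rcond=None)[0]
    a=o1+s[0]*d1;b=o2+s[1]*d2;return (a+b)/2,np.linalg.norm(a-b)
def proj(n,P):
    K,R,t=cam(n);c=R@np.asarray(P,float)+t;q=K@c;return q[:2]/q[2]
def snap(n,f):
    im=arm.get_image(n);cv2.imwrite(f"pics/{f}.png",im[:,:,::-1]);return im
E
python3 - <<'E'
from h import *
snap("scene","s0");snap("top","t0")
for n in("scene","top"):
    K,R,t=cam(n);print(n,-R.T@t,K[0,0])
s=arm.read_state();print(s)
print(cv2.Rodrigues(np.array(s["tcp_rot"]))[0].round(3))
E
```

```text
scene [ 1.3785706  -0.00245867  1.21665599] 468.2141517273256
top [ 0.34755488 -0.01731554  1.10165092] 369.3843985679511
{'time': 0.1, 'joint_pos': array([-1.3145026 ,  0.41792428, -0.01029645,  1.61406987,  0.00469421,
        1.11069722, -0.05300642]), 'qd': array([ 8.91282047e-04, -1.63675872e-03, -1.01245677e-03, -1.79727657e-04,
        4.36380537e-05,  3.26067408e-04,  3.23765537e-04]), 'joint_efforts': array([ 3.60739388e-03, -8.65818071e+01,  6.81486782e-01, -4.35637879e+01,
        1.93327060e-02,  5.00906244e-03,  4.93252696e-05]), 'eef_pos': array([0.18331082, 0.59722789, 0.24773514]), 'tcp_rot': array([-0.9877799 ,  1.33632317,  0.98661247]), 'contact_force': array([ 0.41782591,  0.20102587, -0.06258038]), 'torque': array([-0.06441896,  0.01637985, -0.03169097]), 'opening': 0.08519647223416098}
[[-0.    -0.956  0.293]
 [-0.001  0.293  0.956]
 [-1.    -0.    -0.001]]
```

View pics/s0.png

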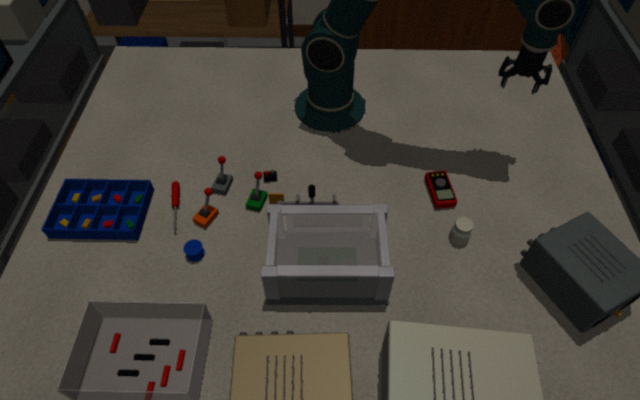

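View pics/t0.png

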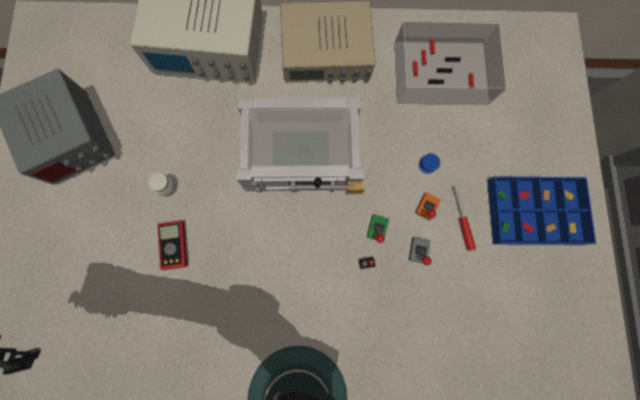

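Candidate isolators in the top view are grey (420,250), green (378,228) and orange (428,205), each with a red ball. The grey one fits the description, since green and orange are ruled out. I'll confirm it in an enlarged crop and measure.

Run:
```python
from h import *
S=cv2.imread("pics/s0.png");T=cv2.imread("pics/t0.png")
a=cv2.resize(S[150:230,190:350],None,fx=5,fy=5,interpolation=cv2.INTER_CUBIC)[:, :800]
b=cv2.resize(T[170:270,230:440],None,fx=3.8,fy=3.8,interpolation=cv2.INTER_CUBIC)
a=cv2.resize(a,(b.shape[1],int(400*b.shape[1]/800)//1))[:int(215)] if 0 else cv2.resize(S[150:215,200:340],None,fx=3.8*1.0,fy=3.8,interpolation=cv2.INTER_CUBIC)
c=np.zeros((a.shape[0]+b.shape[0],b.shape[1],3),np.uint8);c[:a.shape[0],:a.shape[1]]=a;c[a.shape[0]:]=b;cv2.imwrite("pics/c0.png",c);print(c.shape,a.shape)
def cent(im,x0,y0,x1,y1,f):
    h=cv2.cvtColor(im,cv2.COLOR_BGR2HSV)[y0:y1,x0:x1];m=f(h).astype(np.uint8)
    n,l,st,ce=cv2.connectedComponentsWithStats(m);return [(st[i,4],*(ce[i]+[x0,y0]).round(1),*st[i,:4]) for i in range(1,n) if st[i,4]>5]
red=lambda h:((h[...,0]<8)|(h[...,0]>172))&(h[...,1]>150)&(h[...,2]>60)
blk=lambda h:(h[...,2]<35)
print(cent(S,210,150,235,200,red),cent(T,405,235,440,275,red))
print(cent(S,295,175,330,210,blk),cent(T,300,170,340,195,blk))
```

```text
(627, 798, 3) (247, 532, 3)
[(np.int32(32), np.float64(221.0), np.float64(158.8), np.int32(8), np.int32(6), np.int32(7), np.int32(6)), (np.int32(8), np.float64(210.4), np.float64(190.6), np.int32(0), np.int32(39), np.int32(2), np.int32(5))] [(np.int32(49), np.float64(426.3), np.float64(260.3), np.int32(18), np.int32(22), np.int32(8), np.int32(8))]
[(np.int32(73), np.float64(311.4), np.float64(191.1), np.int32(14), np.int32(10), np.int32(6), np.int32(14)), (np.int32(8), np.float64(311.8), np.float64(201.9), np.int32(16), np.int32(25), np.int32(3), np.int32(4))] [(np.int32(34), np.float64(317.1), np.float64(182.3), np.int32(13), np.int32(9), np.int32(9), np.int32(8))]
```

View pics/c0.png

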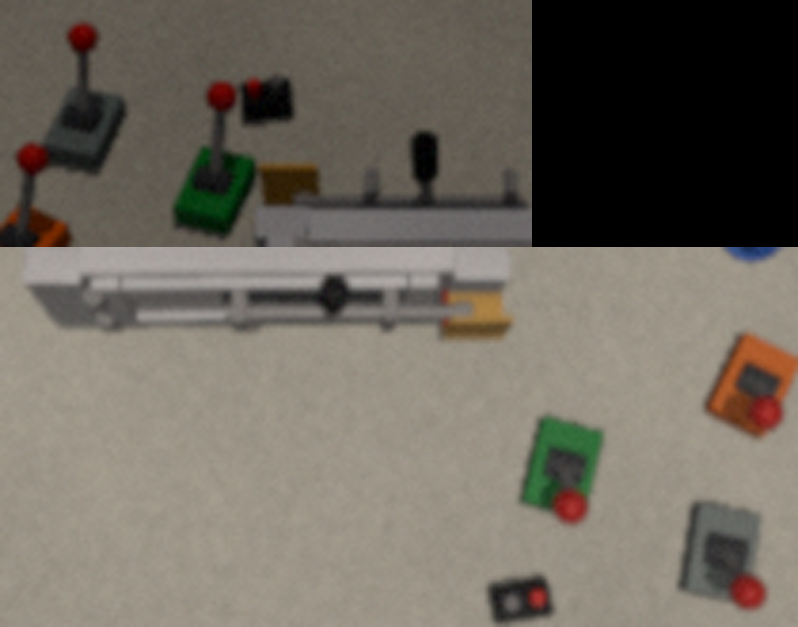

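The crop confirms the grey isolator at top (420,250), with its ball at (426,260). The knob is upright at scene (311,191) and top (317,182). The brass keeper with the red lip is on the right. Next I'll triangulate.

Run:
```python
from h import *
np.set_printoptions(precision=4,suppress=True)
print("ball",two((221,158.8),(426.3,260.3)))
c=lambda x,y:(230+x/3.8,170+(y-247)/3.8)
C=[plane("top",*c(*p),.025) for p in[(697,502),(760,512),(745,598),(682,590)]]
print(np.array(C)); m=np.mean(C,0);a=(C[0]+C[1]-C[2]-C[3])/2;print("base",m,np.linalg.norm(a),np.degrees(np.arctan2(a[1],a[0])))
print("knob",two((311.4,191.1),(317.1,182.3)), plane("top",317.1,182.3,.205))
# roof front edge corners (z .153), crop coords
L=plane("top",239,100,.153)
for p in[(239,100),(360,100)]:print(plane("top",*p,.153))
for p in[(25,283),(508,283)]:print(plane("top",*c(*p),.153))
b=[plane("top",*c(*p),.14) for p in[(110,318),(465,309)]];print("bolt",b,b[0]-b[1])
# driver etc
for n,p in dict(green=(380,238),adapter=(367,263),orange=(431,212)).items():print(n,plane("top",*p,.04))
s=arm.read_state();print(s["eef_pos"])
```

```text
ball (array([ 0.3696, -0.3455,  0.099 ]), np.float64(0.002591183621834212))
[[ 0.438  -0.334   0.025 ]
 [ 0.4305 -0.3825  0.025 ]
 [ 0.3653 -0.3672  0.025 ]
 [ 0.3712 -0.3192  0.025 ]]
base [ 0.4013 -0.3507  0.025 ] 0.06771356101624278 -12.893119649444793
knob (array([ 0.563 , -0.047 ,  0.1843]), np.float64(0.0005692466446171318)) [ 0.5581 -0.0461  0.205 ]
[0.8005 0.1669 0.153 ]
[ 0.8053 -0.1664  0.153 ]
[0.5763 0.1639 0.153 ]
[ 0.579  -0.1713  0.153 ]
bolt [array([0.5548, 0.1062, 0.14  ]), array([ 0.5631, -0.1425,  0.14  ])] [-0.0084  0.2488  0.    ]
green [ 0.4338 -0.2326  0.04  ]
adapter [ 0.3629 -0.1932  0.04  ]
orange [ 0.5103 -0.3852  0.04  ]
[0.1833 0.5972 0.2477]
```

Measurements agree with the data: ball z 0.099 (0.092 expected), knob centre z 0.184 (0.185), block length 68 mm. The throw points about −13°, and the tool's −y is already near that direction. Moving around now with the fingers closed.

```bash
python3 -m crank '[[0,0,-32,-23,0],[0,0,-32,-23,0],[0,0,-32,-23,0],[0,0,-32,-23,0],[0,0,-32,-23,0],[0,0,-32,-23,0],[0,0,-32,-23,0],[0,0,-32,-23,0],[0,0,-32,-23,0],[0,0,-32,-23,0],[0,0,-32,-23,0],[0,0,-6,-39,0],[0,0,-6,-39,0],[0,0,-6,-39,0],[0,0,-6,-39,0],[0,0,-6,-39,0],[0,0,-6,-39,0],[0,0,-6,-39,0],[0,0,-6,-39,0],[0,0,-6,-39,0]]'
```

```text
time: 2.1
eef_pos: [0.3936, -0.1005, 0.2484]
tcp_rot: [-0.987, 1.335, 0.987]
contact_force: [1.3, -0.4, -1.0]
opening: 0.0002
```

```bash
python3 -m crank '[[0,0,0,-35,0],[0,0,0,-35,0],[0,0,0,-35,0],[0,0,0,-35,0],[0,0,0,-35,0],[0,0,0,-35,0],[0,0,0,-35,0],[0,0,0,0,0],[0,31,0,0,0],[0,31,0,0,0],[0,31,0,0,0],[0,31,0,0,0],[0,31,0,0,0],[0,0,0,0,0]]'
python3 - <<'E'
from h import *
S=snap("scene","s1");T=snap("top","t1")
a=cv2.resize(S[130:200,170:310],None,fx=5,fy=5,interpolation=cv2.INTER_CUBIC);cv2.imwrite("pics/c1.png",a[:,:,::-1])
E
```

```text
time: 3.5
eef_pos: [0.3209, -0.3318, 0.0906]
tcp_rot: [-0.983, 1.338, 0.992]
contact_force: [-0.4, 0.1, 0.5]
opening: -0.0001
```

View pics/c1.png

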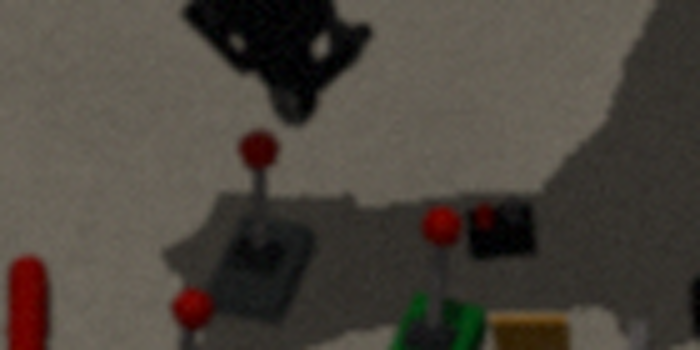

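The fingertips hang just behind (robot side of) the grey lever's ball, at scene (229,152) against the ball at (222,160). Pushing.

```bash
python3 -m crank '[[0,0,-10,0.6,0],[0,0,-10,0.6,0],[0,0,-10,0.6,0],[0,0,-10,0.6,0],[0,0,-10,0.6,0],[0,0,-10,0.6,0],[0,0,-10,0.6,0],[0,0,-10,0.6,0],[0,0,-8,0.6,0],[0,0,-6,0.6,0],[0,0,0,0,0]]'
python3 - <<'E'
from h import *
S=snap("scene","s2");T=snap("top","t2")
a=cv2.resize(S[130:200,170:310],None,fx=5,fy=5,interpolation=cv2.INTER_CUBIC);cv2.imwrite("pics/c2.png",a[:,:,::-1])
print(arm.read_state()["contact_force"])
for th in(.8,1.0):
    s=.08*np.sin(th-.5);print(proj("scene",[.4013+s*.975,-.3507-s*.22,.022+.08*np.cos(th-.5)]))
E
```

```text
time: 4.7
eef_pos: [0.4148, -0.3552, 0.0933]
tcp_rot: [-0.988, 1.335, 0.987]
contact_force: [-0.5, -0.7, -0.7]
opening: 0.0002
[ 0.28679711 -0.28155979 -0.10861532]
[215.45934885 171.85511917]
[214.04700352 176.59408375]
```

View pics/c2.png

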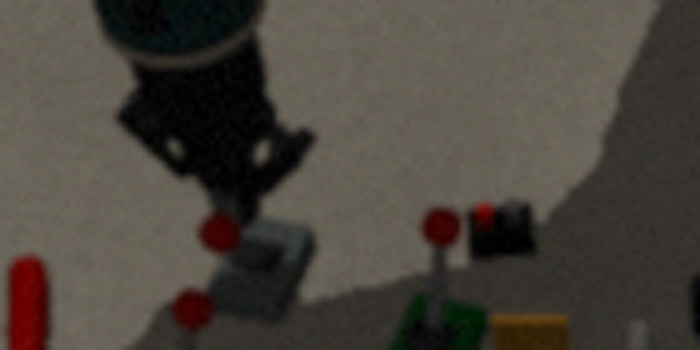

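The ball is now at scene (214,176.5), which matches the projection for lever = 1.0 rad. Backing off, rising, and going above the knob.

```bash
python3 -m crank '[[0,0,10,0,0],[0,-10,10,0,0],[0,-40,0,0,0],[0,-45,0,0,0],[40,-45,0,0,0],[50,-45,0,0,0],[50,-25,0,0,0],[50,0,-8,34,0],[50,0,-8,34,0],[50,0,-8,34,0],[50,0,-8,34,0],[50,0,-8,34,0],[50,0,-8,34,0],[50,0,-8,34,0],[50,0,-8,34,0],[50,0,-8,34,0],[50,0,-8,34,0],[50,0,0,0,0]]'
python3 - <<'E'
from h import *
s=arm.read_state();p=s["eef_pos"];R=cv2.Rodrigues(np.array(s["tcp_rot"]))[0]
S=snap("scene","s3")
print(s["opening"],R.T@(np.array([.561,-.0465,p[2]])-p)*1000)
cv2.imwrite("pics/c3.png",cv2.resize(S[110:230,200:360],None,fx=4.5,fy=4.5,interpolation=cv2.INTER_CUBIC)[:,:,::-1])
E
```

```text
time: 6.6
eef_pos: [0.5717, -0.0437, 0.3033]
tcp_rot: [-0.99, 1.333, 0.992]
contact_force: [-0.9, 0.2, 0.1]
opening: 0.0501
0.05010082791751684 [ 1.14871792e-03  9.46236842e+00 -5.77534426e+00]
```

View pics/c3.png

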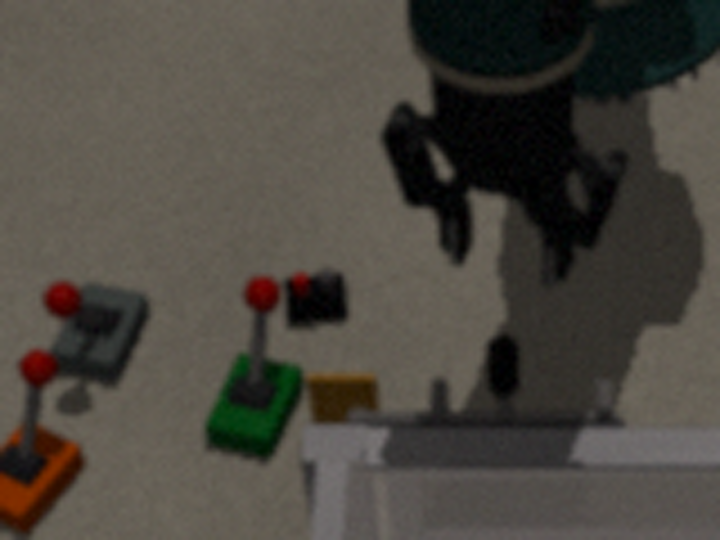

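The lever stays off (ball at scene (214,176)) and the fingers straddle the knob from above. Centring and descending.

```bash
python3 -m crank '[[50,0,9.5,-5.8,0],[50,29,0,0,0],[50,29,0,0,0],[50,29,0,0,0],[50,20,0,0,0],[50,9,0,0,0],[50,0,0,0,0]]'
python3 - <<'E'
from h import *
S=snap("scene","s4");T=snap("top","t4")
cv2.imwrite("pics/c4.png",cv2.resize(np.hstack([S[140:220,250:370],T[140:220,260:380]]),None,fx=3.3,fy=3.3,interpolation=cv2.INTER_CUBIC)[:,:,::-1])
E
```

```text
time: 7.35
eef_pos: [0.5592, -0.0514, 0.1872]
tcp_rot: [-0.986, 1.337, 0.987]
contact_force: [0.8, 0.8, 0.7]
opening: 0.0498
```

View pics/c4.png

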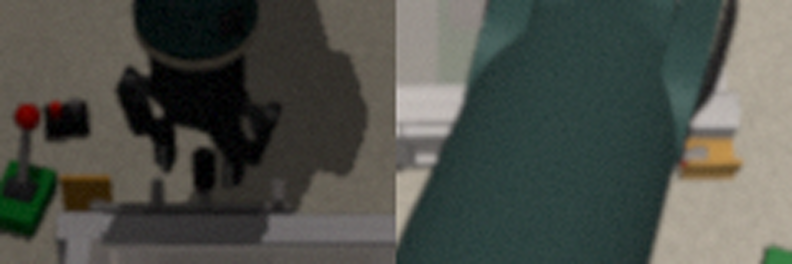

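The knob stands between the pads. Closing.

```bash
python3 -m crank '[[0,0,0,0,0],[0,0,0,0,0],[0,0,0,0,0],[0,0,0,0,0],[0,0,0,0,0],[0,0,0,0,0],[0,0,0,0,0],[0,0,0,0,0]]'
```

```text
time: 8.25
eef_pos: [0.5615, -0.0487, 0.1886]
tcp_rot: [-0.988, 1.332, 0.988]
contact_force: [1.3, 9.9, 10.2]
opening: 0.0187
```

Gripped (opening 18.7 mm). Relieving the small side load and lifting.

```bash
python3 -m crank '[[0,-3,0,1,0],[0,-3,0,1,0],[0,-3,0,1,0],[0,-3,0,0,0],[0,0,0,0,0],[0,0,0,0,0]]'
```

```text
time: 8.85
eef_pos: [0.5612, -0.0478, 0.1994]
tcp_rot: [-0.987, 1.336, 0.987]
contact_force: [0.8, -1.1, -2.1]
opening: 0.0183
```

The −2 N load matches the bolt's weight. Drawing about 36 mm toward the hinge.

```bash
python3 -m crank '[[0,0,1.4,4.3,0],[0,0,1.4,4.3,0],[0,0,1.4,4.3,0],[0,0,1.4,4.3,0],[0,0,1.4,4.3,0],[0,0,1.4,4.3,0],[0,0,1.4,4.3,0],[0,0,1.4,4.3,0],[0,0,0,0,0],[0,0,0,0,0]]'
```

```text
time: 9.85
eef_pos: [0.5606, -0.0111, 0.1993]
tcp_rot: [-0.987, 1.335, 0.988]
contact_force: [1.0, 0.4, -2.3]
opening: 0.0182
```

Freely drawn by about 37 mm. Starting the swing with three small steps along the arc, then checking.

```bash
python3 -m crank '[[0,0,5.9,-0.7,2.5],[0,0,5.9,-0.7,2.5],[0,0,5.9,-0.7,2.5],[0,0,0,0,0]]'; python3 -c "
from h import *
s=arm.read_state();print(s['joint_pos'].round(2),cv2.Rodrigues(np.array(s['tcp_rot']))[0].round(3),s['torque'])"
```

```text
time: 10.25
eef_pos: [0.543, -0.0074, 0.1994]
tcp_rot: [-0.887, 1.382, 0.887]
contact_force: [2.9, -1.9, -2.5]
opening: 0.0184
[-0.55  0.38  0.63  1.88 -0.27  0.96  1.34] [[ 0.    -0.909  0.416]
 [ 0.     0.416  0.909]
 [-1.    -0.     0.   ]] [-0.16934014 -0.54625959  0.08440361]
```

The gate follows, with the spring pull at about 3 N as expected. Continuing to 25°.

```bash
python3 -m crank '[[0,0,5.9,-0.7,2.5],[0,0,5.9,-0.7,2.5],[0,0,5.9,-0.7,2.5],[0,0,5.9,-0.7,2.5],[0,0,5.9,-0.7,2.5],[0,0,5.9,-0.7,2.5],[0,0,5.9,-0.7,2.5],[0,0,0,0,0],[0,0,0,0,0],[0,0,0,0,0],[0,0,0,0,0]]'
python3 - <<'E'
from h import *
s=arm.read_state();p=s["eef_pos"];d=p[:2]-np.array([.582,.1225])
print(p,s["contact_force"],s["qd"].round(4),"r",np.hypot(*d),"gate",np.arctan2(-d[0],-d[1])-np.arctan2(.021,.134))
S=snap("scene","s5");T=snap("top","t5")
cv2.imwrite("pics/c5.png",np.hstack([cv2.resize(S[130:250,190:340],None,fx=2.6,fy=2.6,interpolation=cv2.INTER_CUBIC),cv2.resize(T[140:260,220:370],None,fx=2.6,fy=2.6,interpolation=cv2.INTER_CUBIC)])[:,:,::-1])
E
```

```text
time: 11.35
eef_pos: [0.5062, 0.01, 0.1994]
tcp_rot: [-0.654, 1.47, 0.654]
contact_force: [5.2, -0.8, -2.1]
opening: 0.0186
[0.50616442 0.0099934  0.19940167] [ 5.16092988 -0.81774648 -2.0985889 ] [-0.0016 -0.0033  0.0011  0.0017 -0.0002 -0.0025 -0.0079] r 0.13567891977897623 gate 0.4376478138988583
```

View pics/c5.png

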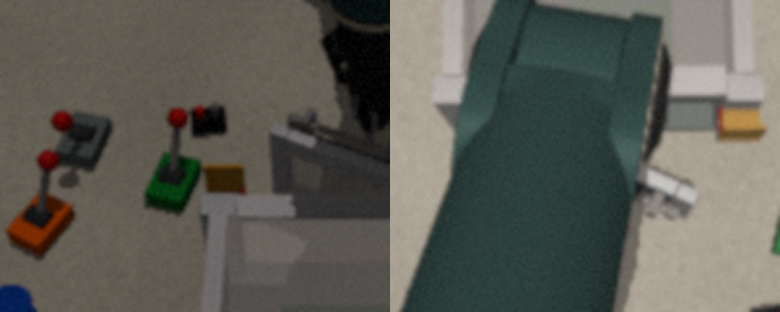

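The gate stands ajar in both views, with its free edge at top (483,213) in full-frame terms. The bolt nose is out of the keeper, the lever is still off, and the arm is at rest. Handing in.

```bash
python3 -c "
from plant import arm
print(arm.finish_job());s=arm.read_state();print(s['time'],s['contact_force'],s['opening'])"
```

```text
the job is handed in; nothing more can be done
None
the job is handed in; nothing more can be done
```

I finished the whole sequence and handed the job in at about 11.5 s of the 54 s. No verdict was reported.

- **Isolator:** I pushed the grey isolator's lever away to off. Its ball then sat where the camera projection puts 1.0 rad (the 0.8 rad limit is about 5 pixels away), and it was still there in the last picture.
- **Bolt:** I pinched the knob, lifted it about 11 mm (the wrist carried 2.1 N, the bolt's weight), and drew it about 37 mm with no resistance.
- **Gate:** I swung it to about 0.44 rad, worked out from the TCP position around my estimated hinge, and kept hold of it. The last readings showed about 5 N pull against the spring, opening 18.6 mm, and joint speeds under 0.01 rad/s. The distance from the hinge to the knob was 135.7 mm, as expected for that much draw.

**Measuring disagreement:** the ball's measured height was 99 mm against an expected 92 mm. The two ray fits for the knob differed by about 5 mm in x. Closing on the knob briefly gave about 10 N sideways and 10 N upward, and both cleared once I re-centred and lifted.

**Loose things:** I did not measure their positions at the end. The adapter looked unmoved in the last picture, and I felt no unexpected contact. The meter, jar and driver were outside that crop, and only the edge of the spool was in it.

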